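Clear the scraps off the prep board into its tray

TASK

Clear the prep station with your fingertips only, without pinching, pressing hard on or lifting anything: hook a fingertip behind the front of the scrap tray, which was left half open, and draw it out to its stop, then sweep the two squeezed lemon halves and the two carrot ends along the board and over its end so that all four drop into the tray, and finally push the tray fully home. Leave the garlic bulb and the whole lemon where they are on the board, and everything that stands round the station, undisturbed.

Things in the scene. Friction and masses are not known exactly. Their poses are not given: they have to be found in the camera images.
- prep_station: fixed wooden chopping station, 342 mm along its x by 246 mm along its y. Origin on the worktop under the middle of its board. Pale cheeks 12 mm thick on both long sides (y 111 to 123 mm either way) and a back (x 165 to 177 mm) stand 12 mm above the board (top at 104 mm). The end at -x, roughly to the robot's right, is open; the scrap tray slides out below it toward -x
- board_end (a point): middle of the upper edge of the chopping board's open end; axes as prep_station. The brown board is flat, 330 mm long (from here to x +330 mm), 220 mm wide (y -110 to +110 mm) and 22 mm thick, its upper face 92 mm above the worktop. No rim at this end: what is swept past it toward -x falls into the drawn-out tray
- scrap_tray (a joint): how far the scrap tray under the board is drawn out toward the station's -x, m: 0 fully home, 0.15 at its stop; slides on runners, dragging with about 2 N and a light damping (6 N per m/s), and stays where it is left
- tray_floor (a point): point on the scrap tray's inner floor, 17 mm above the worktop; axes as prep_station. With the tray home it lies above prep_station's origin, and it travels with the tray. In its frame the white liner is clear inside from x -153 to +143 mm and y -101 to +101 mm; its side and back walls are 4 mm thick and rise 43 mm above the floor
- tray_front (a point): middle of the outer face of the tray's wooden front, 40 mm above the worktop; axes as prep_station. The front is 14 mm thick (inner face 14 mm toward +x from here) and 218 mm wide, its top 64 mm above the worktop, but 52 mm in the 71 mm wide finger scoop in the middle; lower edge at 12 mm. With the tray home this face stands 2 mm proud of the board's end
- lemon_half_a: squeezed lemon half, a yellow dome 46 mm across and 29 mm high, 40 g, lying cut side down on the board; origin in the middle of its cut face, z out of the dome
- lemon_half_b: a second, identical lemon half, origin likewise
- carrot_end_a: cut-off carrot top, orange stub 34 mm across and 24 mm high (32 mm with the green stalk on it), 20 g, standing on its cut face on the board; origin in the middle of the cut face, z up
- carrot_end_b: a second, identical carrot end, origin likewise
- garlic: whole loose garlic bulb, 55 mm across, 55 mm high, on the board near its closed (+x) end; stays there. Origin at the middle of its underside
- lemon: whole uncut lemon, loose, 83 mm long (its x axis), 58 mm across and high, lying on the board beside the garlic near the closed end; stays there. Origin at the middle of its underside
- pepper_mill: wooden pepper mill, 58 mm across, 170 mm high, standing loose behind the station; origin under its middle
- salt_shaker: salt shaker, 44 mm across, 90 mm high, standing loose behind the station; origin under its middle
- mug_a: white dotted mug, 78 mm across without its handle, 93 mm high, standing loose to the left of the station; origin under it
- peeler: yellow peeler, 170 x 25 x 18 mm, lying loose on the worktop at the back right; origin under its middle

How it is judged:
On the way, in this order (a step that is already met when the one before it is completed fails the run):
1. the scrap tray is drawn out to its stop (within 8 mm) (value of joint scrap_tray above 0.142 m), for 0.2 s.
2. both lemon halves and both carrot ends lie in the tray, the tray still at least 110 mm out (x of lemon_half_a in the frame of tray_floor between -0.155 and 0.145 m and y of lemon_half_a in the frame of tray_floor between -0.103 and 0.103 m and z of lemon_half_a in the frame of tray_floor between -0.005 and 0.05 m and x of lemon_half_b in the frame of tray_floor between -0.155 and 0.145 m and y of lemon_half_b in the frame of tray_floor between -0.103 and 0.103 m and z of lemon_half_b in the frame of tray_floor between -0.005 and 0.05 m and x of carrot_end_a in the frame of tray_floor between -0.155 and 0.145 m and y of carrot_end_a in the frame of tray_floor between -0.103 and 0.103 m and z of carrot_end_a in the frame of tray_floor between -0.005 and 0.05 m and x of carrot_end_b in the frame of tray_floor between -0.155 and 0.145 m and y of carrot_end_b in the frame of tray_floor between -0.103 and 0.103 m and z of carrot_end_b in the frame of tray_floor between -0.005 and 0.05 m and value of joint scrap_tray above 0.11 m), for 0.2 s.
At the end, for the whole second after the job is handed in: the tray is home to within 6 mm, both lemon halves and both carrot ends lie at rest inside it, the garlic and the whole lemon are on the board within 25 mm of where they were, and the mill, shaker, mug and peeler within 20 mm of where they were (value of joint scrap_tray below 0.006 m and x of lemon_half_a in the frame of tray_floor between -0.155 and 0.145 m and y of lemon_half_a in the frame of tray_floor between -0.103 and 0.103 m and z of lemon_half_a in the frame of tray_floor between -0.005 and 0.05 m and x of lemon_half_b in the frame of tray_floor between -0.155 and 0.145 m and y of lemon_half_b in the frame of tray_floor between -0.103 and 0.103 m and z of lemon_half_b in the frame of tray_floor between -0.005 and 0.05 m and x of carrot_end_a in the frame of tray_floor between -0.155 and 0.145 m and y of carrot_end_a in the frame of tray_floor between -0.103 and 0.103 m and z of carrot_end_a in the frame of tray_floor between -0.005 and 0.05 m and x of carrot_end_b in the frame of tray_floor between -0.155 and 0.145 m and y of carrot_end_b in the frame of tray_floor between -0.103 and 0.103 m and z of carrot_end_b in the frame of tray_floor between -0.005 and 0.05 m and linear speed of each of lemon_half_a, lemon_half_b, carrot_end_a, carrot_end_b, garlic, lemon below 0.03 m/s and distance of each of garlic, lemon from where it was at the start of the episode below 0.025 m and distance of each of pepper_mill, salt_shaker, mug_a, peeler from where it was at the start of the episode below 0.02 m); the robot touches nothing.
It fails at once if a lemon half or carrot end is squeezed or pressed hard with the fingers (over 15 N) (contact force between the fingers and lemon_half_a above 15 N or contact force between the fingers and lemon_half_b above 15 N or contact force between the fingers and carrot_end_a above 15 N or contact force between the fingers and carrot_end_b above 15 N).
It fails at once if a lemon half or carrot end is lifted (more than 40 mm above the board) (height (world z) of any of lemon_half_a, lemon_half_b, carrot_end_a, carrot_end_b above 0.132 m).
It fails at once if the garlic or the whole lemon is pushed or carried off (more than 25 mm) (distance of any of garlic, lemon from where it was at the start of the episode above 0.025 m).
It fails at once if the mill, shaker, mug or peeler is moved more than 20 mm (distance of any of pepper_mill, salt_shaker, mug_a, peeler from where it was at the start of the episode above 0.02 m).
It also fails if it takes over 72 s, if anything falls off the work surface, if the arm or the gripper's body presses on something with over 40 N, if the wrist force passes 120 N, or if a joint passes its speed limit or range.

ROBOT

A 6-joint arm with a two-finger parallel gripper is mounted at the origin on a cart in front of the work surface, level with it; the furniture and walls round the work are solid. World frame = base frame: x ahead of the robot, y to its left, z up, the work surface at z = 0. Lengths are in m, angles in rad, forces in N, time in s.
With the tool pointing down it reaches from about 0.225 to 0.875 m from the base axis. Payload 3.4 kg.
Tool frame: the origin (TCP) lies at the very end of the fingers, on their centre line; the grasp point (between the pads) lies 19 mm behind it; z points along the fingers, y is the line along which they close (so a half turn about z gives the same grasp; the last joint's range is limited). The gripper opens to 85 mm and grips with 20 to 120 N. Pads are 22 mm wide; open, the fingers measure 114 mm over their backs; the gripper's body (76 mm by 85 mm) begins 54 mm behind the grasp point. The pads swing forward as they close: fully open they stand 13 mm farther back than shut.
Start: joints at [-1.281, 0.276, 1.505, -0, 1.361, -0.121], TCP at [0.23, -0.527, 0.231] pointing down, gripper open.
Joint ranges: [-2.89, 2.89], [-0.75, 2.08], [0.22, 2.7], [-1.18, 4.32], [0.11, 2.71], [-2.7, 2.7]. Speed limits (rad/s): [2.57, 2.57, 3.14, 3.14, 3.14, 3.14].

INTERFACE

Orientations are given as a unit quaternion [w, x, y, z].
In Python, from rig import readout, vision, manip gives the robot as it stands.
- The arm moves only by the shell command python3 -m handwheel 'ROWS' [FORCE]. ROWS is JSON, a list of rows, each a list of 3 entries, a list of its own where there are three numbers: the shift along the tool's x, y, z in mm, then the turn, a rotation vector about the tool's x, y, z in units of 6 degrees (1.0 is 6 degrees), then the closure, from -1 (fully open) to 1 (shut), so that 0 is half open. A call has 1 to 20 rows; each row shifts and turns the commanded pose from where the row before left it, along the tool's axes as they then stand; what a row does not reach is not made up. A row lasts 1/8 s, in which the tool goes at most 62.5 mm and 10.7 degrees, less where a joint would pass 70% of its speed; a pose out of reach is approached as far as the arm can. A call is refused whole if a number of a shift passes 62.5 or a number of a turn 1, either way. A call with a gripper value outside its range is refused whole. The fingers move at their own pace and stop on an object; FORCE is the grip in N (left out, the last holds). Time passes only in rows, so rows that do not move let the fingers close. It gives the time, the measured TCP pose, the force, the opening and the grip force at its end, in the units of the state.
- readout.get_state(): the state, without advancing time (a new reading comes with each control period).
- vision.get_image(name): name is "side" or "top"; returns the picture (400x640x3 uint8, blue, green, red); there is no depth.
- vision.camera_params(name): a dict with "intrinsics" (3x3 intrinsics, pixels), "rvec" (rotation vector, rad) and "tvec" (3), from world to camera coordinates, as OpenCV has them. Camera axes: x right, y down, z forward; pixel columns grow to the right and rows downward; lengths in m; the calibration is good to about 2 mm. A picture is of the moment at which its call begins. camera_params takes no time and is no camera call.
- manip.sign_off(): hands the job in; it is judged then, once.
The state is a dict: "clock": time; "qpos": joint angles; "qd": joint speeds; "effort": joint torques, N m; "position": TCP position; "ee_rot": TCP orientation; "contact_force": force on the tool from outside, world axes, zero at the start; "moment": the same for the moment, N m; "width": finger opening in m; "gripper_force": force on a finger pad.
Only numpy, scipy, OpenCV 4.12 (cv2) and the standard library are available. Lean on these libraries where they do the work, as an engineer would, in place of code of your own. Each camera call takes 0.05 s, during which the arm holds its last target. There are 200 camera calls.

## Working session

There is one attempt and no reset: what is moved stays moved. The work goes in short steps, Python scripts to look and compute and a shell command to move; the robot and the scene stay as the last step left them, time stands still between calls to the robot, and variables do not carry over. Pictures are saved under pics/ and viewed, at most 10 in all, crops included, and the job is handed in when it is done.

```bash
mkdir -p pics; python3 - <<'E'
from rig import readout, vision
import cv2
for n in ("side","top"):
    cv2.imwrite(f"pics/{n}0.png",vision.get_image(n)); p=vision.camera_params(n); print(n,p)
s=readout.get_state(); print({k:s[k] for k in("clock","position","ee_rot","width","contact_force")})
E
```

```text
side {'intrinsics': array([[476.109682  ,   0.        , 322.76560843],
       [  0.        , 476.109682  , 200.26479881],
       [  0.        ,   0.        ,   1.        ]]), 'rvec': array([ 2.10774724, -0.21094804,  0.10665579]), 'tvec': array([-0.59277523,  0.20277428,  1.08860508])}
top {'intrinsics': array([[449.06425666,   0.        , 310.9897471 ],
       [  0.        , 449.06425666, 202.99437062],
       [  0.        ,   0.        ,   1.        ]]), 'rvec': array([ 2.13183542, -2.0867445 ,  0.21382992]), 'tvec': array([0.10854552, 0.59142968, 1.36070972])}
{'clock': 0.1, 'position': array([ 0.22948673, -0.52669595,  0.23051442]), 'ee_rot': array([-8.35834287e-04,  9.78978738e-01,  2.03960602e-01, -6.56819407e-05]), 'width': 0.08551805705892283, 'contact_force': array([-0.05121556,  0.76790406, -0.43680018])}
```

View pics/side0.png

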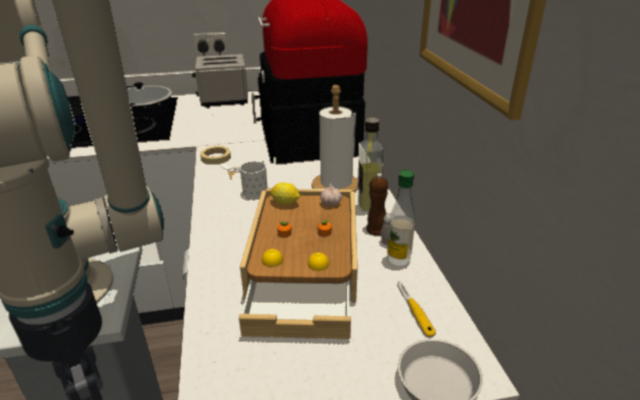

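View pics/top0.png

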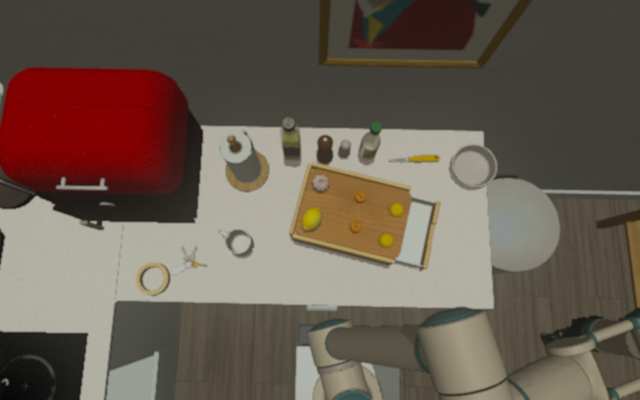

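The side view shows the lemon halves at (272,258) and (318,261), the carrot ends at (284,229) and (325,228), the lemon at (285,192) and the garlic at (331,197). The tray front is at about (297,325). In the top view the station spans (291,237) to (411,187), with the tray front at about (433,231).

```bash
cat > h.py <<'E'
import numpy as np, cv2
from rig import readout, vision
def ray(n,uv):
    p=vision.camera_params(n); R=cv2.Rodrigues(p["rvec"])[0]
    d=R.T@np.linalg.inv(p["intrinsics"])@np.array([uv[0],uv[1],1.]); return -R.T@p["tvec"],d
def plane(n,uv,z):
    c,d=ray(n,uv); return c+d*(z-c[2])/d[2]
def blobs(img,lo,hi,amin=15):
    m=cv2.inRange(cv2.cvtColor(img,cv2.COLOR_BGR2HSV),lo,hi)
    n,_,st,c=cv2.connectedComponentsWithStats(m)
    return [(c[i].round(1).tolist(),st[i].tolist()) for i in range(1,n) if st[i][4]>=amin]
E
python3 - <<'E'
from h import *
np.set_printoptions(precision=4,suppress=True)
for n in("side","top"):
    im=cv2.imread(f"pics/{n}0.png")
    for nm,lo,hi,z in(("yel",(22,190,130),(32,255,255),.104),("orange",(4,200,150),(13,255,255),.104),("board",(8,90,60),(18,200,220),.092)):
        for c,st in blobs(im,lo,hi,12):
            if nm=="board" and st[4]<300: continue
            print(n,nm,c,st,plane(n,c,z)[:2])
    if n=="top":
        m=cv2.inRange(cv2.cvtColor(im,cv2.COLOR_BGR2HSV),(5,60,60),(25,255,255)); m[:150]=0;m[:,:280]=0;m[280:]=0;m[:,450:]=0
        k=cv2.morphologyEx(m,cv2.MORPH_CLOSE,np.ones((3,3)))
        c=max(cv2.findContours(k,0,2)[0],key=cv2.contourArea); print(cv2.contourArea(c),cv2.minAreaRect(c),cv2.approxPolyDP(c,4,True)[:,0].tolist())
t=cv2.imread("pics/top0.png")[150:280,280:450]; cv2.imwrite("pics/tc.png",cv2.resize(t,None,fx=4.5,fy=4.5,interpolation=2))
s=cv2.imread("pics/side0.png")[170:345,230:370]; cv2.imwrite("pics/sc.png",cv2.resize(s,None,fx=3.4,fy=3.4,interpolation=2))
E
```

```text
side yel [286.2, 189.9] [271, 184, 29, 14, 231] [0.5389 0.164 ]
side yel [272.1, 257.2] [262, 249, 20, 17, 259] [ 0.4725 -0.1148]
side yel [318.1, 260.8] [308, 253, 21, 17, 261] [ 0.5662 -0.1468]
side yel [421.3, 318.1] [409, 299, 26, 37, 322] [ 0.718  -0.3467]
side board [303.7, 238.9] [240, 176, 119, 118, 7816] [ 0.5513 -0.0467]
side board [294.3, 326.0] [239, 313, 112, 25, 1333] [ 0.4918 -0.3079]
top yel [424.3, 158.2] [410, 156, 28, 5, 118] [ 0.731  -0.2312]
top yel [396.3, 209.0] [390, 203, 14, 13, 140] [ 0.5668 -0.1407]
top yel [310.5, 217.5] [302, 208, 19, 22, 289] [0.5348 0.1213]
top yel [385.9, 239.5] [379, 233, 14, 14, 150] [ 0.4723 -0.1077]
top board [355.1, 212.5] [295, 167, 117, 92, 6198] [ 0.5555 -0.0158]
top board [633.0, 252.8] [625, 219, 15, 89, 541] [ 0.4493 -0.855 ]
8789.0 ((352.437744140625, 210.98342895507812), (112.01882934570312, 86.96114349365234), 14.931418418884277) [[308, 164], [289, 232], [292, 238], [385, 264], [395, 262], [412, 200], [410, 187], [330, 167], [330, 160]]
```

View pics/tc.png

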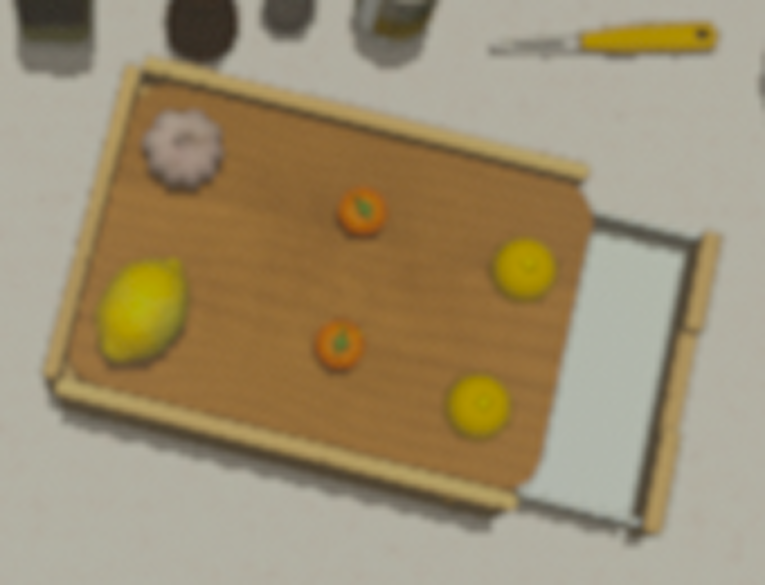

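View pics/sc.png

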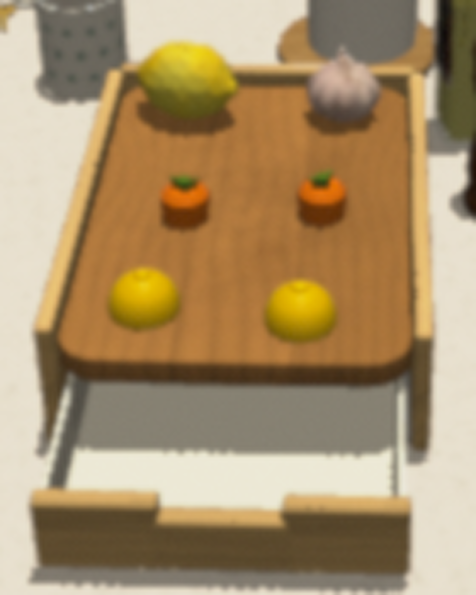

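Both crops are clear. In the top crop, the station's outer corners are (137,62), (587,170), (517,505) and (47,380). The tray front's outer top edge runs from (719,236) to (660,530), and the carrot ends are at (362,211) and (340,345).

```bash
cat >> h.py <<'E'
np.set_printoptions(precision=4,suppress=True)
E
python3 - <<'E'
from h import *
T=lambda x,y,z:plane("top",(280+x/4.5-.4,150+y/4.5-.4),z)
S=lambda x,y,z:plane("side",(230+x/3.4-.35,170+y/3.4-.35),z)
c=[T(137,62,.104),T(587,170,.104),T(517,505,.104),T(47,380,.104)]
s=[S(422,65,.104),S(432,335,.104),S(38,330,.104),S(108,67,.104)]
for q in(c,s):
    q=np.array(q)[:,:2]; print(q, [np.linalg.norm(q[i]-q[(i+1)%4]) for i in range(4)], "centre",q.mean(0), "yaw +x", [np.degrees(np.arctan2(*(a-b)[::-1])) for a,b in((q[0],q[1]),(q[3],q[2]))])
print("front", T(719,236,.064),T(660,530,.064),"side",S(410,502,.064),S(33,495,.064))
def tri(a,b):
    (c1,d1),(c2,d2)=ray("top",a),ray("side",b); A=np.c_[d1,-d2]; t=np.linalg.lstsq(A,c2-c1,rcond=None)[0]
    p,q=c1+d1*t[0],c2+d2*t[1]; return (p+q)/2,np.linalg.norm(p-q)
f=lambda x,y:(280+x/4.5-.4,150+y/4.5-.4); g=lambda x,y:(230+x/3.4-.35,170+y/3.4-.35)
for n,a,b in(("ca far",f(362,211),g(322,200)),("cb near",f(340,345),g(186,204)),("la",(396.3,209),(318.1,260.8)),("lb",(385.9,239.5),(272.1,257.2)),("garlic",f(183,148),g(343,92)),("lemon",f(143,312),g(187,80)),("peeler",(424.3,158.2),(421.3,318.1))):
    print(n,*tri(a,b))
E
```

```text
[[ 0.7067  0.1265]
 [ 0.6359 -0.1843]
 [ 0.4058 -0.1325]
 [ 0.4827  0.1821]] [np.float64(0.3188431251558816), np.float64(0.23586868827202948), np.float64(0.32389156050796597), np.float64(0.2308422255434044)] centre [ 0.5578 -0.002 ] yaw +x [np.float64(77.15818399306103), np.float64(76.26159693001345)]
[[ 0.715   0.1327]
 [ 0.6396 -0.1868]
 [ 0.4055 -0.1332]
 [ 0.4749  0.1806]] [np.float64(0.3282678491084224), np.float64(0.24007481256361166), np.float64(0.32139455220795704), np.float64(0.24482369378056662)] centre [ 0.5587 -0.0017] yaw +x [np.float64(76.72003742075614), np.float64(77.54114897386236)]
front [ 0.6001 -0.2846  0.064 ] [ 0.3942 -0.2368  0.064 ] side [ 0.6035 -0.2803  0.064 ] [ 0.3941 -0.2316  0.064 ]
ca far [ 0.6035 -0.0299  0.1024] 0.0011181819271636583
cb near [ 0.5111 -0.0151  0.102 ] 0.0002435237324012442
la [ 0.5674 -0.1415  0.0997] 0.0005277651610953131
lb [ 0.4729 -0.1085  0.0991] 7.139869567662683e-05
garlic [0.6438 0.0936 0.1112] 2.1020823609469784e-05
lemon [0.5287 0.1185 0.121 ] 0.0023509720613132615
peeler [ 0.7631 -0.2561  0.0055] 0.0005292138846239068
```

```bash
cat >> h.py <<'E'
O=np.array([.5547,-.0169]); A=np.radians(76.9); UX=np.array([np.cos(A),np.sin(A)]); UY=np.array([-UX[1],UX[0]])
def st():
    from scipy.spatial.transform import Rotation as Ro
    s=readout.get_state(); p=s["position"]; q=s["ee_rot"]; M=Ro.from_quat([q[1],q[2],q[3],q[0]]).as_matrix()
    d=p[:2]-O; print("t",round(s["clock"],2),"station xy",d@UX,d@UY,"z",p[2],"F",s["contact_force"],"w",s["width"]); return s,M
E
python3 -m handwheel '[[[0,0,0],[0,0,-1],1],[[0,0,0],[0,0,-1],1],[[0,0,0],[0,0,-1],1],[[0,0,0],[0,0,-1],1],[[0,0,0],[0,0,-1],1],[[0,0,0],[0,0,-1],1],[[0,0,0],[0,0,-1],1],[[0,0,0],[0,0,-1],1],[[0,0,0],[0,0,-0.9],1],[[41,22,0],[0,0,0],1],[[41,22,0],[0,0,0],1],[[41,22,0],[0,0,0],1],[[41,22,0],[0,0,0],1],[[41,22,0],[0,0,0],1],[[41,22,0],[0,0,0],1],[[41,22,0],[0,0,0],1],[[41,22,0],[0,0,0],1],[[41,23,0],[0,0,0],1],[[0,0,0],[0,0,0],1]]' 20
python3 -c "
from h import *
s,M=st(); print(M)"
```

```text
clock: 2.48
position: [0.5084, -0.2102, 0.2307]
ee_rot: [-0.001, 0.782, 0.624, 0.0]
contact_force: [-0.4, 0.7, -0.4]
width: -0.0003
gripper_force: 0.0
t 2.48 station xy -0.19878243021794026 0.001318958294633323 z 0.23073144557479458 F [-0.4225  0.6823 -0.3599] w -0.0002945821343588413
[[ 0.2217  0.9751 -0.0001]
 [ 0.9751 -0.2217  0.0012]
 [ 0.0012 -0.0004 -1.    ]]
```

```bash
python3 -m handwheel '[[[0,0,32],[0,0,0],1],[[0,0,32],[0,0,0],1],[[0,0,32],[0,0,0],1],[[0,0,32],[0,0,0],1],[[0,0,32],[0,0,0],1],[[0,0,31],[0,0,0],1],[[-10,0,0],[0,0,0],1],[[-8,0,0],[0,0,0],1],[[-8,0,0],[0,0,0],1],[[-8,0,0],[0,0,0],1],[[-8,0,0],[0,0,0],1],[[-8,0,0],[0,0,0],1],[[-8,0,0],[0,0,0],1],[[-8,0,0],[0,0,0],1],[[-8,0,0],[0,0,0],1],[[-8,0,0],[0,0,0],1],[[-5,0,0],[0,0,0],1],[[0,0,0],[0,0,0],1]]'
python3 - <<'E'
from h import *
st()
im=vision.get_image("side"); cv2.imwrite("pics/s1.png",cv2.resize(im[170:370,220:460],None,fx=2.5,fy=2.5))
E
```

```text
clock: 4.72
position: [0.4879, -0.2935, 0.0403]
ee_rot: [-0.003, 0.784, 0.621, 0.003]
contact_force: [6.1, 14.0, 5.0]
width: 0.0001
gripper_force: 7.0
t 4.72 station xy -0.2845525854203655 0.0023353369767193204 z 0.04028236679244632 F [ 6.1463 13.964   4.9756] w 7.835771819633218e-05
```

View pics/s1.png

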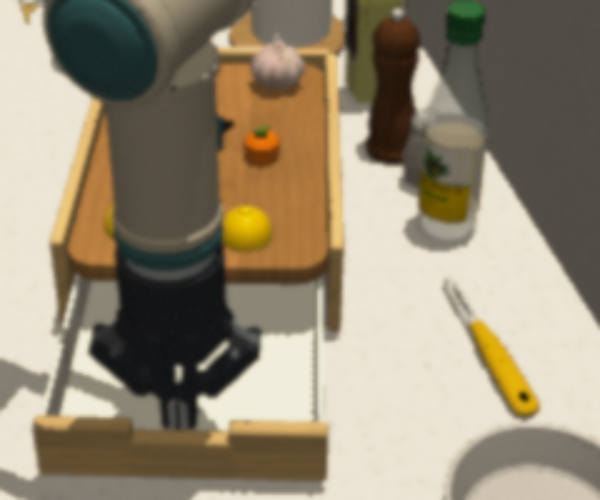

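The fingertip is behind the scoop and the tray is well out, with the front's top edge in this crop running from (35,423) to (327,428). I'll check that it has reached the stop.

```bash
python3 -m handwheel '[[[-3,0,0],[0,0,0],1],[[-3,0,0],[0,0,0],1],[[0,0,0],[0,0,0],1]]'
python3 - <<'E'
from h import *
st()
for q in((35,427),(327,432)):
    p=plane("side",(220+q[0]/2.5,170+q[1]/2.5),.064); print((p[:2]-O)@UX)
E
```

```text
clock: 5.15
position: [0.4879, -0.2936, 0.0403]
ee_rot: [-0.006, 0.785, 0.62, 0.007]
contact_force: [11.6, 27.7, 8.0]
width: -0.0001
gripper_force: 14.4
t 5.15 station xy -0.2846883199644398 0.0023786915656054154 z 0.04033019730321604 F [11.567  27.6996  8.009 ] w -0.00014181426906672044
-0.30979236358811113
-0.3089274362039607
```

```bash
python3 -m handwheel '[[[7,0,0],[0,0,0],1],[[8,0,0],[0,0,0],1],[[0,0,-30],[0,0,0],1],[[0,0,-30],[0,0,0],1],[[0,0,-30],[0,0,0],1],[[0,0,-30],[0,0,0],1],[[35,7,0],[0,0,0],1],[[35,7,0],[0,0,0],1],[[35,7,0],[0,0,0],1],[[35,7,0],[0,0,0],1],[[35,7,0],[0,0,0],1],[[30,7,0],[0,0,0],1],[[0,0,0],[0,0,0],1]]'
python3 - <<'E'
from h import *
s,M=st(); print(M)
E
```

```text
clock: 6.78
position: [0.5771, -0.0978, 0.16]
ee_rot: [0.0, 0.782, 0.623, -0.0]
contact_force: [-0.9, -0.5, -0.2]
width: -0.0001
gripper_force: 0.0
t 6.78 station xy -0.07375113427054661 -0.04014279190653063 z 0.15996326491027738 F [-0.9377 -0.4876 -0.2078] w -0.00014641066256568727
[[ 0.2236  0.9747 -0.0001]
 [ 0.9747 -0.2236 -0.001 ]
 [-0.001   0.0002 -1.    ]]
```

```bash
python3 -m handwheel '[[[3,0,20],[0,0,0],1],[[0,0,21],[0,0,0],1],[[0,0,20],[0,0,0],1],[[-10,0,0],[0,0,0],1],[[-10,0,0],[0,0,0],1],[[-10,0,0],[0,0,0],1],[[-10,0,0],[0,0,0],1],[[-10,0,0],[0,0,0],1],[[-10,0,0],[0,0,0],1],[[-10,0,0],[0,0,0],1],[[-10,0,0],[0,0,0],1],[[-10,0,0],[0,0,0],1],[[-10,0,0],[0,0,0],1],[[-10,0,0],[0,0,0],1],[[0,0,0],[0,0,0],1],[[0,0,0],[0,0,0],1],[[0,0,0],[0,0,0],1]]'
python3 - <<'E'
from h import *
st()
im=vision.get_image("side"); cv2.imwrite("pics/s2.png",cv2.resize(im[170:370,220:460],None,fx=2.5,fy=2.5))
E
```

```text
clock: 8.9
position: [0.5524, -0.2024, 0.0993]
ee_rot: [-0.0, 0.783, 0.622, 0.0]
contact_force: [-0.3, 0.3, 0.8]
width: 0.0
gripper_force: 0.0
t 8.9 station xy -0.18118698706659153 -0.03977308558018194 z 0.09931829344774423 F [-0.2863  0.2763  0.7791] w 2.5900339962169987e-05
```

View pics/s2.png

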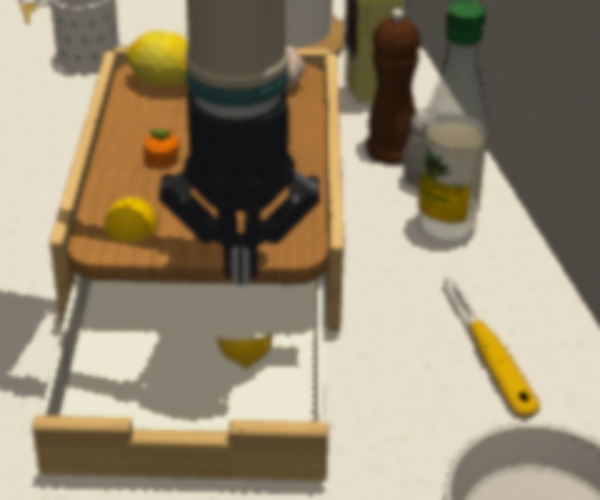

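Lemon half a is in the tray at crop (245,348), cut face up. Lemon half b is next.

```bash
python3 -m handwheel '[[[0,0,-30],[0,0,0],1],[[0,0,-31],[0,0,0],1],[[20,-16.5,0],[0,0,0],1],[[20,-16.5,0],[0,0,0],1],[[20,-16.5,0],[0,0,0],1],[[20,-16.5,0],[0,0,0],1],[[20,-16.5,0],[0,0,0],1],[[21,-16.5,0],[0,0,0],1],[[0,0,0],[0,0,0],1]]'
python3 -c "
from h import *
st()"
```

```text
clock: 10.07
position: [0.4819, -0.0605, 0.1603]
ee_rot: [-0.0, 0.782, 0.623, -0.0]
contact_force: [0.3, -0.8, 0.4]
width: -0.0
gripper_force: 0.0
t 10.07 station xy -0.05898050440531948 0.061013053662244236 z 0.16034333462884692 F [ 0.3112 -0.8323  0.386 ] w -1.1352564724463394e-06
```

```bash
python3 -m handwheel '[[[0,2,20],[0,0,0],1],[[0,0,21],[0,0,0],1],[[0,0,20],[0,0,0],1],[[-12,0,0],[0,0,0],1],[[-10,0,0],[0,0,0],1],[[-10,0,0],[0,0,0],1],[[-10,0,0],[0,0,0],1],[[-10,0,0],[0,0,0],1],[[-10,0,0],[0,0,0],1],[[-10,0,0],[0,0,0],1],[[-10,0,0],[0,0,0],1],[[-10,0,0],[0,0,0],1],[[-10,0,0],[0,0,0],1],[[-10,0,0],[0,0,0],1],[[-10,0,0],[0,0,0],1],[[0,0,0],[0,0,0],1],[[0,0,0],[0,0,0],1],[[0,0,0],[0,0,0],1]]'
python3 - <<'E'
from h import *
st()
im=vision.get_image("side"); cv2.imwrite("pics/s3.png",cv2.resize(im[170:370,220:460],None,fx=2.5,fy=2.5))
print(blobs(im,(22,150,60),(32,255,255)),blobs(im,(4,180,130),(13,255,255)))
E
```

```text
clock: 12.32
position: [0.4576, -0.1815, 0.0993]
ee_rot: [-0.0, 0.783, 0.622, 0.0]
contact_force: [-0.4, 0.2, 0.5]
width: -0.0004
gripper_force: 0.0
t 12.32 station xy -0.18230498338744155 0.05728284406955414 z 0.09929165149065863 F [-0.4076  0.1535  0.4971] w -0.0004045054126583429
[([38.2, 77.4], [33, 76, 11, 3, 17]), ([288.4, 193.3], [279, 183, 21, 22, 328]), ([397.0, 249.6], [388, 240, 20, 19, 266]), ([421.4, 318.1], [409, 299, 26, 37, 340]), ([265.0, 310.3], [255, 302, 18, 14, 126]), ([317.8, 309.2], [308, 304, 20, 12, 145])] []
```

View pics/s3.png

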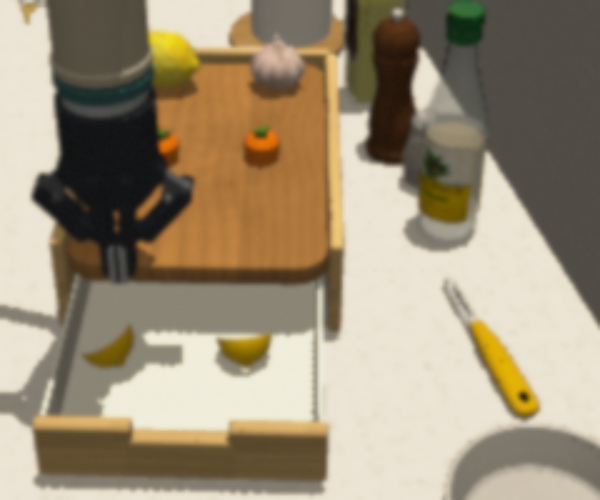

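Both lemon halves are in the tray, at crop (110,348) and (245,348), and the carrot ends haven't moved. Carrot end b is next.

```bash
python3 -m handwheel '[[[0,0,-30],[0,0,0],1],[[0,0,-31],[0,0,0],1],[[36,2.4,0],[0,0,0],1],[[36,2.4,0],[0,0,0],1],[[36,2.4,0],[0,0,0],1],[[36,2.4,0],[0,0,0],1],[[36,2.4,0],[0,0,0],1],[[37,2.4,0],[0,0,0],1],[[0,0,0],[0,0,0],1]]'
python3 -c "
from h import *
st()"
```

```text
clock: 13.5
position: [0.5211, 0.0286, 0.1602]
ee_rot: [-0.0, 0.782, 0.624, 0.0]
contact_force: [0.4, -0.0, 0.0]
width: -0.0001
gripper_force: 0.0
t 13.5 station xy 0.03672940278583083 0.04309555323970006 z 0.16021825212694818 F [ 0.4293 -0.0223  0.0048] w -0.00012440206538287424
```

```bash
python3 -m handwheel '[[[0,0,20],[0,0,0],1],[[0,0,21],[0,0,0],1],[[0,0,21],[0,0,0],1],[[-8,0,0],[0,0,0],1],[[-8,0,0],[0,0,0],1],[[-12,0,0],[0,0,0],1],[[-12,0,0],[0,0,0],1],[[-12,0,0],[0,0,0],1],[[-12,0,0],[0,0,0],1],[[-12,0,0],[0,0,0],1],[[-12,0,0],[0,0,0],1],[[-12,0,0],[0,0,0],1],[[-12,0,0],[0,0,0],1],[[-12,0,0],[0,0,0],1]]'
python3 -m handwheel '[[[-12,0,0],[0,0,0],1],[[-12,0,0],[0,0,0],1],[[-12,0,0],[0,0,0],1],[[-12,0,0],[0,0,0],1],[[-10,0,0],[0,0,0],1],[[-10,0,0],[0,0,0],1],[[-10,0,0],[0,0,0],1],[[-10,0,0],[0,0,0],1],[[-8,0,0],[0,0,0],1],[[0,0,0],[0,0,0],1],[[0,0,0],[0,0,0],1],[[0,0,0],[0,0,0],1]]'
python3 - <<'E'
from h import *
st()
im=vision.get_image("side"); cv2.imwrite("pics/s4.png",cv2.resize(im[170:370,220:460],None,fx=2.5,fy=2.5))
E
```

```text
clock: 15.25
position: [0.4924, -0.0953, 0.0983]
ee_rot: [0.0, 0.783, 0.622, -0.0]
contact_force: [0.2, -0.2, 0.4]
width: 0.0001
gripper_force: 0.1
clock: 16.75
position: [0.4709, -0.1876, 0.0983]
ee_rot: [-0.0, 0.783, 0.622, 0.0]
contact_force: [-1.3, -0.0, -0.2]
width: -0.0001
gripper_force: 0.0
t 16.75 station xy -0.18527087737110118 0.04288138335469559 z 0.09827349877283491 F [-1.2861 -0.012  -0.249 ] w -0.00011866359570816227
```

View pics/s4.png

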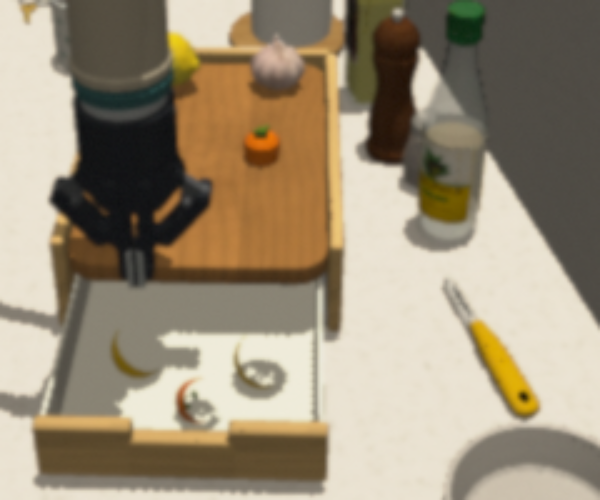

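Carrot end b is in the tray at crop (195,405) with both lemon halves. Only carrot end a, at crop (262,145), is left.

```bash
python3 -m handwheel '[[[0,0,-30],[0,0,0],1],[[0,0,-32],[0,0,0],1],[[28,11.5,0],[0,0,0],1],[[28,11.5,0],[0,0,0],1],[[28,11.5,0],[0,0,0],1],[[28,11.5,0],[0,0,0],1],[[28,11.5,0],[0,0,0],1],[[28,11.5,0],[0,0,0],1],[[28,11.5,0],[0,0,0],1],[[28,11.5,0],[0,0,0],1],[[0,0,0],[0,0,0],1]]'
python3 -c "
from h import *
st()"
```

```text
clock: 18.18
position: [0.6121, 0.0113, 0.16]
ee_rot: [-0.0, 0.782, 0.623, 0.0]
contact_force: [0.1, -0.1, -0.2]
width: 0.0
gripper_force: 0.0
t 18.18 station xy 0.04052096928626715 -0.04951886373602458 z 0.16001750958216948 F [ 0.0926 -0.0905 -0.1846] w 3.263194159555538e-05
```

```bash
python3 -m handwheel '[[[0,1,20],[0,0,0],1],[[0,0,21],[0,0,0],1],[[0,0,21],[0,0,0],1],[[-8,0,0],[0,0,0],1],[[-8,0,0],[0,0,0],1],[[-12,0,0],[0,0,0],1],[[-12,0,0],[0,0,0],1],[[-12,0,0],[0,0,0],1],[[-12,0,0],[0,0,0],1],[[-12,0,0],[0,0,0],1],[[-12,0,0],[0,0,0],1],[[-12,0,0],[0,0,0],1],[[-12,0,0],[0,0,0],1],[[-12,0,0],[0,0,0],1]]'
python3 -m handwheel '[[[-12,0,0],[0,0,0],1],[[-12,0,0],[0,0,0],1],[[-12,0,0],[0,0,0],1],[[-12,0,0],[0,0,0],1],[[-10,0,0],[0,0,0],1],[[-10,0,0],[0,0,0],1],[[-10,0,0],[0,0,0],1],[[-10,0,0],[0,0,0],1],[[-8,0,0],[0,0,0],1],[[-4,0,0],[0,0,0],1],[[0,0,0],[0,0,0],1],[[0,0,0],[0,0,0],1],[[0,0,0],[0,0,0],1],[[0,0,0],[0,0,0],1]]'
python3 - <<'E'
from h import *
st()
im=vision.get_image("side"); cv2.imwrite("pics/s5.png",cv2.resize(im[170:370,220:460],None,fx=2.5,fy=2.5))
E
```

```text
clock: 19.92
position: [0.584, -0.1124, 0.0983]
ee_rot: [0.0, 0.783, 0.622, -0.0]
contact_force: [-0.9, 0.2, -0.2]
width: -0.0001
gripper_force: 0.0
clock: 21.68
position: [0.5616, -0.2088, 0.0983]
ee_rot: [0.0, 0.783, 0.622, 0.0]
contact_force: [0.2, -0.9, -0.1]
width: 0.0003
gripper_force: 0.0
t 21.68 station xy -0.18531900565229065 -0.05021799222511862 z 0.09833361073522974 F [ 0.1902 -0.9486 -0.1059] w 0.0002621503420752525
```

View pics/s5.png

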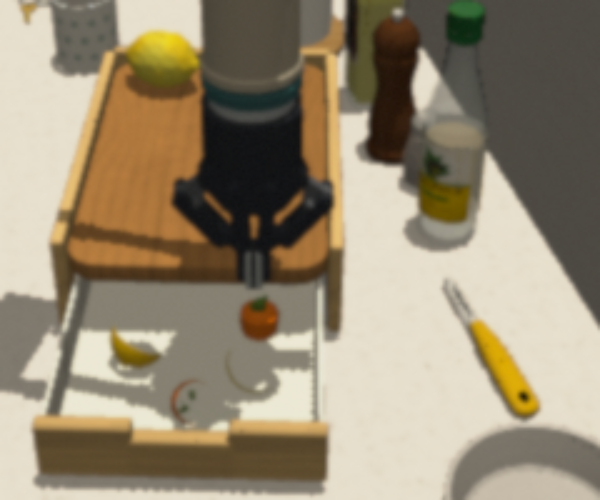

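All four scraps are in the tray: lemon halves at crop (135,350) and (250,370), carrot ends at (185,400) and (260,318). Next I move in front of the tray and push it home.

```bash
python3 -m handwheel '[[[0,0,-30],[0,0,0],1],[[0,0,-32],[0,0,0],1],[[-32,-10,0],[0,0,0],1],[[-32,-10,0],[0,0,0],1],[[-32,-10,0],[0,0,0],1],[[-32,-10,0],[0,0,0],1],[[-35,-10,0],[0,0,0],1],[[0,0,30],[0,0,0],1],[[0,0,31],[0,0,0],1],[[0,0,31],[0,0,0],1],[[0,0,30],[0,0,0],1],[[0,0,0],[0,0,0],1]]'
python3 -c "
from h import *
st()"
```

```text
clock: 23.22
position: [0.4745, -0.355, 0.0362]
ee_rot: [-0.003, 0.783, 0.622, -0.0]
contact_force: [0.1, -0.2, 0.1]
width: -0.0002
gripper_force: 0.0
t 23.23 station xy -0.3474741148283859 0.00148872972171311 z 0.03617348234165875 F [ 0.0722 -0.1597  0.0733] w -0.00015818783320309282
```

```bash
python3 -m handwheel '[[[8,0,0],[0,0,0],1],[[8,0,0],[0,0,0],1],[[6,0,0],[0,0,0],1],[[8,0,0],[0,0,0],1],[[8,0,0],[0,0,0],1],[[8,0,0],[0,0,0],1],[[8,0,0],[0,0,0],1],[[8,0,0],[0,0,0],1],[[8,0,0],[0,0,0],1],[[8,0,0],[0,0,0],1],[[8,0,0],[0,0,0],1],[[8,0,0],[0,0,0],1],[[8,0,0],[0,0,0],1],[[8,0,0],[0,0,0],1],[[8,0,0],[0,0,0],1],[[8,0,0],[0,0,0],1],[[8,0,0],[0,0,0],1],[[8,0,0],[0,0,0],1],[[8,0,0],[0,0,0],1],[[8,0,0],[0,0,0],1]]'
python3 -m handwheel '[[[5,0,0],[0,0,0],1],[[4,0,0],[0,0,0],1],[[4,0,0],[0,0,0],1],[[3,0,0],[0,0,0],1],[[0,0,0],[0,0,0],1]]'
python3 -c "
from h import *
st()"
```

```text
clock: 25.72
position: [0.5118, -0.2021, 0.0383]
ee_rot: [0.0, 0.783, 0.622, -0.0]
contact_force: [0.9, -2.8, 0.3]
width: 0.0002
gripper_force: 1.2
clock: 26.35
position: [0.5149, -0.1863, 0.0381]
ee_rot: [-0.001, 0.783, 0.622, -0.0]
contact_force: [-0.6, -0.4, -0.3]
width: -0.0001
gripper_force: 0.2
t 26.35 station xy -0.17399018489978105 0.0003682524698372891 z 0.03814314195677786 F [-0.5775 -0.3946 -0.3408] w -0.0001481361704559953
```

```bash
python3 -m handwheel '[[[3,0,0],[0,0,0],1],[[2,0,0],[0,0,0],1],[[2,0,0],[0,0,0],1],[[1,0,0],[0,0,0],1],[[0,0,0],[0,0,0],1]]'
python3 -c "
from h import *
st()"
```

```text
clock: 26.98
position: [0.5156, -0.1835, 0.0383]
ee_rot: [0.002, 0.782, 0.623, -0.003]
contact_force: [-6.8, -15.0, -1.3]
width: -0.0001
gripper_force: 0.0
t 26.98 station xy -0.17114944202942428 0.00028120468643421623 z 0.03826325700119239 F [ -6.7892 -15.0403  -1.3475] w -9.742657132167791e-05
```

```bash
python3 -m handwheel '[[[-8,0,0],[0,0,0],1],[[-15,0,0],[0,0,0],1],[[-30,0,0],[0,0,0],1],[[-30,0,0],[0,0,0],1],[[-40,0,-20],[0,0,0],1],[[-40,0,-30],[0,0,0],1],[[-40,0,-30],[0,0,0],1],[[0,0,0],[0,0,0],1],[[0,0,0],[0,0,0],1]]'
python3 - <<'E'
from h import *
st()
im=vision.get_image("side"); t=vision.get_image("top"); a=cv2.resize(im[170:370,230:390],None,fx=2.5,fy=2.5); b=cv2.resize(t[130:290,280:440],None,fx=2.5,fy=2.5); b=cv2.copyMakeBorder(b,0,100,0,0,0)
cv2.imwrite("pics/end.png",np.hstack([a,b]))
E
```

```text
clock: 28.1
position: [0.4706, -0.376, 0.1176]
ee_rot: [-0.001, 0.783, 0.622, 0.0]
contact_force: [-0.2, -0.4, -0.1]
width: -0.0001
gripper_force: 0.0
t 28.1 station xy -0.3688526675500296 0.0005435021926431163 z 0.11759393329727422 F [-0.2027 -0.3568 -0.1372] w -0.0001263186903540336
```

View pics/end.png

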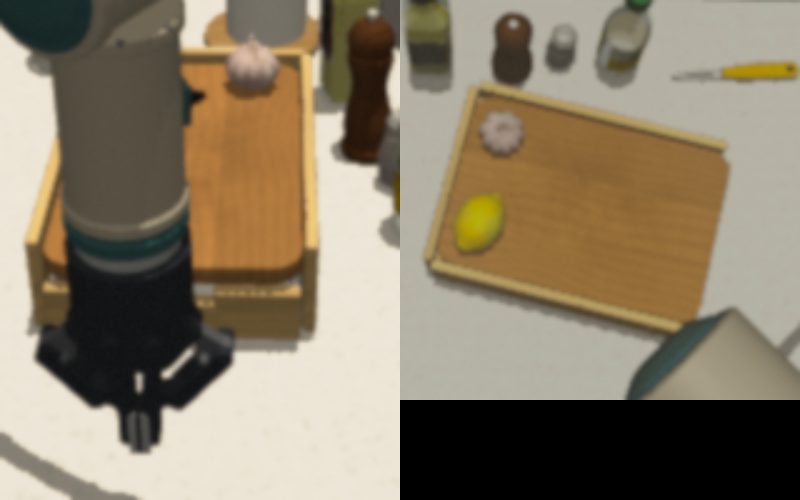

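The tray front is flush with the board's end at crop (250,310), the board is clear, and the garlic, lemon, mill, shaker and peeler haven't moved. I'm handing it in.

```bash
python3 -c "
from rig import manip
print(manip.sign_off())"
```

```text
the job is handed in; nothing more can be done
None
```

The job is handed in after about 28 s on the robot's clock: the tray was drawn to its stop, all four scraps dropped into it and it was pushed home against its stop, with nothing else seen to move in the last pictures (the mug was out of view).

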